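Load two centrifuge buckets with sleeves and tubes

TASK

Get the two centrifuge buckets ready for a balanced run: first stand an empty adapter sleeve fully home in each bucket (either sleeve in either bucket), and only when both sleeves are in, put the thick tube into the wide-bore sleeve and the thin tube into the narrow-bore sleeve, upright and right down to the bottom. Lower everything in rather than dropping it, do not tip any of it over, and leave the steel beaker and the white tube rack where they stand.

Things in the scene. Friction and masses are not known exactly. Their poses are not given: they have to be found in the camera images.
- bucket_a: Aluminium centrifuge bucket, one of two identical round open cups standing on the bench and fixed to it: outer diameter 64 mm, bore 58 mm, 58 mm high, inner floor 6 mm above the bench; two small dark lugs stick out 8 mm on its sides. Origin: centre of its underside, at bench height, z up.
- bucket_b: Aluminium centrifuge bucket, one of two identical round open cups standing on the bench and fixed to it: outer diameter 64 mm, bore 58 mm, 58 mm high, inner floor 6 mm above the bench; two small dark lugs stick out 8 mm on its sides. Origin: centre of its underside, at bench height, z up.
- sleeve_wide: Wide-bore adapter sleeve: loose light grey plastic cylinder with a floor, standing open end up. Outer diameter 49 mm, 85 mm high, bore 38 mm, inner floor 6 mm above its underside, about 0.1 kg. Same outside as the other sleeve, but thin-walled. Home in a bucket it sticks out 33 mm above the rim. Origin: centre of its underside, z up its axis.
- sleeve_narrow: Narrow-bore adapter sleeve: loose light grey plastic cylinder with a floor, standing open end up. Outer diameter 49 mm, 85 mm high, bore 24 mm, inner floor 6 mm above its underside, about 0.17 kg. Same outside as the other sleeve, but thick-walled. Home in a bucket it sticks out 33 mm above the rim. Origin: centre of its underside, z up its axis.
- tube_thick: Thick sample tube: milky self-standing tube with a flat foot and a screwed-on blue cap, loose, standing upright on the bench. Body diameter 30 mm, cap diameter 34 to 35 mm and 20 mm high, 115 mm high over all, about 0.06 kg. Standing in its sleeve it sticks out 36 mm. Origin: centre of its underside, z up its axis to the cap.
- tube_thin: Thin sample tube: milky self-standing tube with a flat foot and a screwed-on blue cap, loose, standing upright on the bench, easily knocked over. Body diameter 18 mm, cap diameter 22 to 23 mm and 20 mm high, 110 mm high over all, about 0.03 kg. Standing in its sleeve it sticks out 31 mm. Origin: centre of its underside, z up its axis to the cap.
- beaker: Bystander: open stainless steel beaker, 76 mm rim diameter, 95 mm high, standing on the bench. Not to be disturbed. Origin: centre of its underside.
- rack: Bystander: white tube rack 160 x 60 mm, 53 mm high (83 mm with its small tubes), standing on the bench. Not to be disturbed. Origin: centre of its underside, x along its length.
Mind the look-alikes: they are no part of the job. What is shaped like the tube_thick but orange is not meant. Leave any pink look-alike of the tube_thin alone.

How it is judged (in metres and radians):
On the way, in this order (a step that is already met when the one before it is completed fails the run):
1. both sleeves stand home in the two buckets, let go and still empty (((horizontal distance between sleeve_wide and bucket_a below 0.008 m and z of sleeve_wide in the frame of bucket_a below 0.01 m) or (horizontal distance between sleeve_wide and bucket_b below 0.008 m and z of sleeve_wide in the frame of bucket_b below 0.01 m)) and angle between each of sleeve_wide, sleeve_narrow's own z axis and vertical below 0.1 rad and ((horizontal distance between sleeve_narrow and bucket_a below 0.008 m and z of sleeve_narrow in the frame of bucket_a below 0.01 m) or (horizontal distance between sleeve_narrow and bucket_b below 0.008 m and z of sleeve_narrow in the frame of bucket_b below 0.01 m)) and contact force between the fingers and sleeve_wide below 0.05 N and contact force between the fingers and sleeve_narrow below 0.05 N and horizontal distance between each of tube_thick, tube_thin and sleeve_wide above 0.03 m and horizontal distance between each of tube_thick, tube_thin and sleeve_narrow above 0.03 m), for 0.2 s.
2. each tube stands at the bottom of its own sleeve (((horizontal distance between sleeve_wide and bucket_a below 0.008 m and z of sleeve_wide in the frame of bucket_a below 0.01 m) or (horizontal distance between sleeve_wide and bucket_b below 0.008 m and z of sleeve_wide in the frame of bucket_b below 0.01 m)) and angle between each of sleeve_wide, sleeve_narrow's own z axis and vertical below 0.1 rad and ((horizontal distance between sleeve_narrow and bucket_a below 0.008 m and z of sleeve_narrow in the frame of bucket_a below 0.01 m) or (horizontal distance between sleeve_narrow and bucket_b below 0.008 m and z of sleeve_narrow in the frame of bucket_b below 0.01 m)) and horizontal distance between tube_thick and sleeve_wide below 0.012 m and z of tube_thick in the frame of sleeve_wide below 0.011 m and angle between each of tube_thick, tube_thin's own z axis and vertical below 0.2 rad and horizontal distance between tube_thin and sleeve_narrow below 0.012 m and z of tube_thin in the frame of sleeve_narrow below 0.011 m), for 0.2 s.
At the end, for the whole second after the job is handed in: A sleeve stands on each bucket's floor (centres within 8 mm, underside under 10 mm above the bucket's, tilt under 0.1 rad); thick tube in wide sleeve, thin in narrow, on its floor (within 12 mm, underside under 11 mm above the sleeve's, tilt under 0.2 rad); all at rest (all of step 2 and linear speed of each of sleeve_wide, sleeve_narrow, tube_thick, tube_thin below 0.02 m/s); the robot touches nothing.
It fails at once if a sleeve or a tube is dropped (falls free by more than about 25 mm) ((linear speed of sleeve_wide above 0.7 m/s and contact force between the fingers and sleeve_wide below 0.05 N) or (linear speed of sleeve_narrow above 0.7 m/s and contact force between the fingers and sleeve_narrow below 0.05 N) or (linear speed of tube_thick above 0.7 m/s and contact force between the fingers and tube_thick below 0.05 N) or (linear speed of tube_thin above 0.7 m/s and contact force between the fingers and tube_thin below 0.05 N)).
It fails at once if a sleeve or a tube is tipped over (angle between any of sleeve_wide, sleeve_narrow, tube_thick, tube_thin's own z axis and vertical above 0.8 rad).
It fails at once if the beaker or the rack is disturbed (moved by more than 15 mm) (distance of any of beaker, rack from where it was at the start of the episode above 0.015 m).
It also fails if it takes over 114 s, if anything falls off the work surface, if the arm or the gripper's body presses on something with over 40 N, if the wrist force passes 120 N, or if a joint passes its speed limit or range.

ROBOT

A 6-joint arm with a two-finger parallel gripper is mounted at the origin on the work surface. World frame = base frame: x ahead of the robot, y to its left, z up, the work surface at z = 0. Lengths are in m, angles in degrees, forces in N, time in s.
With the tool pointing down it reaches from about 0.325 to 0.9 m from the base axis. Payload 3.5 kg.
Tool frame: the origin (TCP) lies midway between the tips of the shut fingers; the grasp point (between the pads) lies 19 mm behind it; z points along the fingers, y is the direction in which the jaws open and shut (so a half turn about z gives the same grasp; the last joint's range is limited). The gripper opens to 85 mm and grips with 20 to 120 N. Pads are 22 mm wide; open, the fingers measure 114 mm over their backs; the gripper's body (76 mm by 85 mm) begins 54 mm behind the grasp point. The pads swing forward as they close: fully open they stand 13 mm farther back than shut.
Start: joints at [-5.924, 15.837, -1.513, 72.651, 0, 84.076], TCP at [0.625, -0, 0.192] pointing down, gripper open.
Joint ranges: [-178.77, 178.77], [-48.84, 107.48], [-61.69, 71.31], [-111.58, 123.2], [-90, 87.43], [-180, 180]. Speed limits (degrees/s): [147.25, 147.25, 180, 180, 180, 180].

INTERFACE

Orientations are given as [roll, pitch, yaw] about the fixed x, y, z axes, in that order (R = Rz(yaw) Ry(pitch) Rx(roll)).
In Python, from station import ctrl gives the robot as it stands.
- The arm moves only by the shell command python3 -m pendant 'ROWS'. ROWS is JSON, a list of rows, each an object with "turn": the turn, a rotation vector about the tool's x, y, z in degrees, a list of three; "linear": the shift along the tool's x, y, z in mm, a list of three; "gripper": the gripper command: -1 is fully open, 1 is shut, values between are in proportion. In form: [{"turn": [wx, wy, wz], "linear": [x, y, z], "gripper": gripper}, ...]. A call has 1 to 8 rows; each row shifts and turns the commanded pose from where the row before left it, along the tool's axes as they then stand; what a row does not reach is not made up. A row lasts 1/8 s, in which the tool goes at most 62.5 mm and 10.7 degrees, less where a joint would pass 70% of its speed; a pose out of reach is approached as far as the arm can. A call with a gripper value outside its range is refused whole. The fingers move at their own pace and stop on an object; the grip force is fixed at half the most. Time passes only in rows, so rows that do not move let the fingers close. It gives the time, the measured TCP pose, the force and the opening at its end, in the units of the state.
- ctrl.sense(): the state, without advancing time (a new reading comes with each control period).
- ctrl.get_image(name): name is "scene" or "side" or "wrist"; returns a dict with "img" (400x640x3 uint8, red, green, blue), "depth" (400x640 float32, m along the optical axis (not along the pixel's ray), 0 where there is no reading), "mtx" (3x3 intrinsics, pixels), "k1" (the pictures are not rectified: a ray, as slopes to the right and down, at radius r is drawn at 1 + k1 r^2 times it, then the intrinsics apply), "rvec" (rotation vector, rad) and "tvec" (3), from world to camera coordinates, as OpenCV has them. Camera axes: x right, y down, z forward; pixel columns grow to the right and rows downward; lengths in m; the calibration is good to about 2 mm. A picture is of the moment at which its call begins.
- ctrl.finish_job(): hands the job in, once; it reports no verdict.
The state is a dict: "time_s": time; "joints": joint angles; "qd": joint speeds; "effort": joint torques, N m; "ee_pos": TCP position; "ee_rot": TCP orientation; "force": force on the tool from outside, world axes, zero at the start; "moment": the same for the moment, N m; "width": opening from 0.0 (shut) to 1.0 (fully open).
Only numpy, scipy, OpenCV 4.12 (cv2) and the standard library are available. Lean on these libraries where they do the work, as an engineer would, in place of code of your own. Each camera call takes 0.05 s, during which the arm holds its last target. There are 200 camera calls.

## Working session

There is one attempt and no reset: what is moved stays moved. The work goes in short steps, Python scripts to look and compute and a shell command to move; the robot and the scene stay as the last step left them, time stands still between calls to the robot, and variables do not carry over. Pictures are saved under pics/ and viewed, about 12 in all and at most 16, crops included, and the job is handed in when it is done.

```bash
mkdir -p pics; ls
cat > h.py <<'E'
import numpy as np, cv2
from station import ctrl
def grab(n):
    d=ctrl.get_image(n); np.savez('/tmp/%s.npz'%n,**d); return d
def load(n): return dict(np.load('/tmp/%s.npz'%n))
def save(d,f,box=None,s=1):
    im=d['img'][:,:,::-1]
    if box: im=im[box[1]:box[3],box[0]:box[2]]
    cv2.imwrite('pics/'+f,cv2.resize(im,None,fx=s,fy=s,interpolation=cv2.INTER_CUBIC))
def slopes(d,uv):
    K=d['mtx']; uv=np.atleast_2d(np.float64(uv))
    q=np.c_[(uv[:,0]-K[0,2])/K[0,0],(uv[:,1]-K[1,2])/K[1,1]]; p=q.copy()
    for _ in range(20): p=q/(1+float(d['k1'])*(p**2).sum(1,keepdims=True))
    return p
def cam(d):
    R,_=cv2.Rodrigues(d['rvec']); t=np.ravel(d['tvec']); return R,t
def onz(d,uv,z):
    R,t=cam(d); p=slopes(d,uv); r=np.c_[p,np.ones(len(p))]@R; c=-R.T@t
    return c+r*((z-c[2])/r[:,2])[:,None]
def cloud(d):
    v,u=np.mgrid[0:400,0:640]; R,t=cam(d); Z=d['depth'].ravel()
    p=slopes(d,np.c_[u.ravel(),v.ravel()]); X=(np.c_[p,np.ones(len(p))]*Z[:,None]-t)@R
    X[Z<=0]=np.nan; return X.reshape(400,640,3)
def proj(d,P):
    R,t=cam(d); C=np.atleast_2d(P)@R.T+t; p=C[:,:2]/C[:,2:]; p=p*(1+float(d['k1'])*(p**2).sum(1,keepdims=True))
    return p*[d['mtx'][0,0],d['mtx'][1,1]]+d['mtx'][:2,2]
E
python3 - <<'E'
from h import *
for n in ['scene','side','wrist']:
    d=grab(n); save(d,n+'0.png'); R,t=cam(d); print(n,-R.T@t,R[2],d['mtx'][0,0],d['k1'])
print(ctrl.sense())
E
```

```text
pics
scene [1.21398529 0.3716259  0.88248211] [-0.59315468 -0.343281   -0.72823464] 402.57224956832266 -0.058648416480383055
side [-0.12655686 -0.90829954  0.66005033] [ 0.52345951  0.70997083 -0.47109612] 396.2933103656785 -0.004342628655840007
wrist [0.62434527 0.08092125 0.3722245 ] [-0.00278667 -0.31139273 -0.95027723] 329.53293657900315 -0.06433908343511045
{'time_s': 0.15, 'joints': array([-5.92328082e+00,  1.58712688e+01, -1.58012522e+00,  7.26521378e+01,
        2.23037151e-03,  8.40764756e+01]), 'qd': array([-0.02451506, -0.12286203,  0.20097935, -0.05755872,  0.02951825,
       -0.10422632]), 'effort': array([ 1.17211301e-03, -4.46055973e+01,  2.95638728e+01,  1.04999804e-02,
       -4.45402588e-05, -1.76044369e-05]), 'ee_pos': array([6.24305688e-01, 8.70260310e-05, 1.91481179e-01]), 'ee_rot': array([-1.79897251e+02, -1.29030299e-02,  9.00002300e+01]), 'force': array([ 0.1915358 , -0.10807041,  0.24923598]), 'moment': array([-0.00912784, -0.04450097, -0.02553959]), 'width': 1.0022564464410928}
```

View pics/scene0.png

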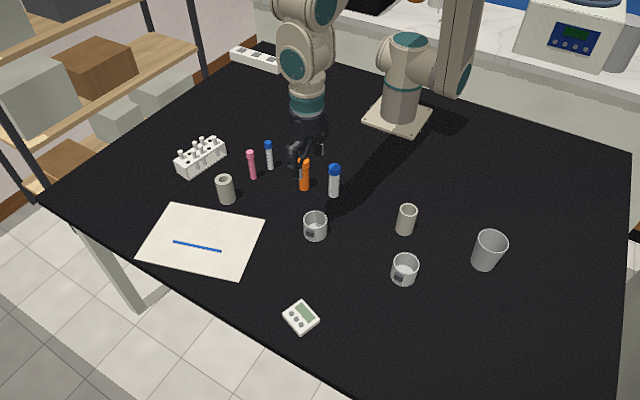

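View pics/side0.png

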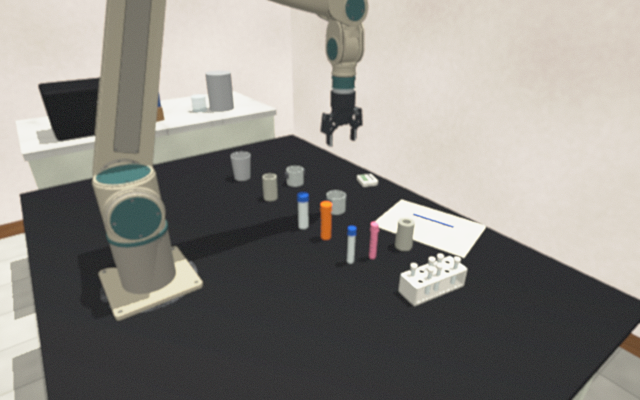

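Scene view: rack (200,157), sleeve with apparently a small dark hole (226,189), pink look-alike (252,164), thin blue-cap tube (269,155), orange look-alike (304,174), thick blue-cap tube (334,180), buckets (315,226) and (404,269), thin-walled-looking sleeve (406,219), beaker (489,250). Side view shows the same set: thick (303,211), orange (326,221), thin (351,245), pink (374,240). I choose the blue caps. Next come positions and one close crop.

Run:
```python
from h import *
from scipy.optimize import least_squares
s=load('scene'); q=load('side')
Xs,Xq=cloud(s),cloud(q)
print('noise bench', np.nanstd(Xs[300:320,230:260,2]), np.nanmedian(Xs[300:320,380:400,2]),np.nanmedian(Xq[300:320,250:300,2]))
names=dict(sl1=((226,189),.085),pink=((252,164),.11),thin=((269,155),.11),orange=((304,174),.115),thick=((334,180),.115),b1=((315,226),.058),sl2=((406,219),.085),b2=((404,269),.058),beaker=((489,250),.095),rack=((200,157),.053))
allp=np.r_[Xs.reshape(-1,3),Xq.reshape(-1,3)]; src=np.r_[np.zeros(256000),np.ones(256000)]
for n,((u,v),h) in names.items():
    c=np.nanmedian(Xs[v-3:v+4,u-3:u+4].reshape(-1,3),0); o=[]
    for k in (0,1):
        P=allp[(src==k)]; P=P[np.linalg.norm(P[:,:2]-c[:2],axis=1)<.06]
        for z0,z1 in((.015,h-.025),(h-.006,h+.01)):
            T=P[(P[:,2]>z0)&(P[:,2]<z1)]
            T=T[np.linalg.norm(T[:,:2]-np.median(T[:,:2],0),axis=1)<.045] if len(T) else T
            if len(T)>5:
                f=least_squares(lambda p:np.hypot(T[:,0]-p[0],T[:,1]-p[1])-p[2],[*T[:,:2].mean(0),.03],loss='soft_l1',f_scale=.002).x
                o.append((k,len(T),f.round(4).tolist(),((T[:,:2].max(0)+T[:,:2].min(0))/2).round(3).tolist(),np.percentile(T[:,2],95).round(3)))
    print(n,c.round(3)); [print('   ',x) for x in o]
a=s['img'][130:290,180:440]
cv2.imwrite('pics/crop1.png',cv2.resize(a[:,:,::-1],None,fx=3,fy=3,interpolation=cv2.INTER_CUBIC))
```

```text
noise bench 0.0015683623308663968 -0.0005704139006587276 0.0009317778362496244
sl1 [ 0.661 -0.253  0.063]
    (0, 190, [0.6465, -0.2725, 0.0242], [0.651, -0.266], np.float64(0.058))
    (0, 153, [0.6488, -0.2706, 0.0194], [0.647, -0.272], np.float64(0.087))
    (1, 229, [0.6473, -0.2728, 0.024], [0.643, -0.277], np.float64(0.058))
    (1, 134, [0.6439, -0.2753, 0.0193], [0.647, -0.274], np.float64(0.087))
pink [ 0.54  -0.255  0.062]
    (0, 103, [332.4674, 254.3418, 418.325], [0.537, -0.258], np.float64(0.081))
    (0, 38, [0.5351, -0.2582, 0.0082], [0.535, -0.259], np.float64(0.112))
    (1, 139, [-243.9502, -270.2227, 364.2087], [0.533, -0.262], np.float64(0.082))
    (1, 42, [0.534, -0.2619, 0.0082], [0.535, -0.261], np.float64(0.112))
thin [ 0.476 -0.234  0.057]
    (0, 95, [0.4715, -0.2378, 0.0079], [0.473, -0.236], np.float64(0.081))
    (0, 35, [0.4704, -0.2379, 0.0089], [0.471, -0.239], np.float64(0.111))
    (1, 144, [0.4713, -0.2395, 0.0084], [0.47, -0.242], np.float64(0.082))
    (1, 43, [0.4704, -0.2409, 0.008], [0.47, -0.24], np.float64(0.112))
orange [ 0.501 -0.09   0.0
[... 1526 characters left out ...]
8, 0.2796, 0.0306], [0.627, 0.279], np.float64(0.06))
beaker [0.519 0.448 0.085]
    (0, 333, [0.4833, 0.4463, 0.0338], [0.504, 0.445], np.float64(0.067))
    (0, 89, [0.4849, 0.446, 0.0359], [0.501, 0.446], np.float64(0.097))
    (1, 120, [0.4861, 0.4425, 0.0286], [0.485, 0.419], np.float64(0.067))
    (1, 35, [0.4834, 0.4458, 0.0362], [0.497, 0.45], np.float64(0.097))
rack [ 0.581 -0.426  0.052]
    (0, 24, [0.5833, -0.4389, 0.0164], [0.583, -0.432], np.float64(0.027))
    (0, 277, [0.584, -0.4468, 0.0291], [0.584, -0.446], np.float64(0.058))
    (1, 41, [0.5463, -0.455, 0.0147], [0.547, -0.458], np.float64(0.028))
    (1, 373, [0.5777, -0.4458, 0.0317], [0.576, -0.448], np.float64(0.058))
```

View pics/crop1.png

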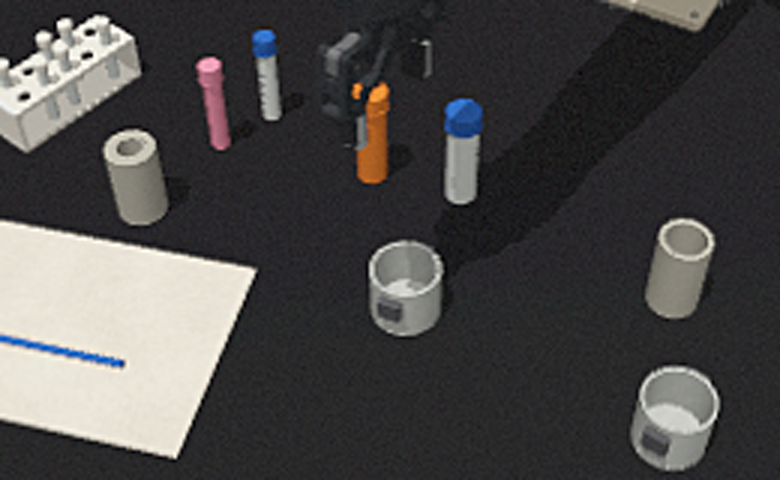

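Confirmed in the crop: left sleeve (thick wall, small hole) is narrow, at about (0.647,-0.273). Right sleeve (thin wall) is wide, at about (0.487,0.224). Blue-cap thick tube is at (0.470,-0.011) and blue-cap thin tube at (0.471,-0.239). Orange and pink are to be left alone. Buckets are at (0.6225,0.016) and (0.628,0.280).

The tool axes are x=+Y, y=+X, z=down. I'll hover over the wide sleeve first.

```bash
python3 -m pendant '[{"turn":[0,0,0],"linear":[40,-25,0],"gripper":-1},{"turn":[0,0,0],"linear":[40,-25,0],"gripper":-1},{"turn":[0,0,0],"linear":[40,-25,0],"gripper":-1},{"turn":[0,0,0],"linear":[40,-25,0],"gripper":-1},{"turn":[0,0,0],"linear":[40,-25,0],"gripper":-1},{"turn":[0,0,0],"linear":[24,-12,0],"gripper":-1},{"turn":[0,0,0],"linear":[0,0,0],"gripper":-1},{"turn":[0,0,0],"linear":[0,0,0],"gripper":-1}]'
cat >> h.py <<'E'
from scipy.optimize import least_squares
def ring(X,c,h,rmax,dz=.005):
    P=X.reshape(-1,3); T=P[(np.hypot(P[:,0]-c[0],P[:,1]-c[1])<rmax)&(abs(P[:,2]-h)<dz)]
    if len(T)<8: return None
    f=least_squares(lambda p:np.hypot(T[:,0]-p[0],T[:,1]-p[1])-p[2],[*c,.02],loss='soft_l1',f_scale=.002).x
    return len(T),f.round(4).tolist(),((T[:,:2].max(0)+T[:,:2].min(0))/2).round(4).tolist(),np.ptp(T[:,:2],0).round(3).tolist(),np.median(T[:,2]).round(4)
E
python3 - <<'E'
from h import *
d=grab('wrist'); X=cloud(d); save(d,'w1.png')
print(ctrl.sense()['ee_pos'],ctrl.sense()['ee_rot'])
print('sl',ring(X,(.487,.224),.085,.04)); print('b2',ring(X,(.628,.28),.058,.05))
E
```

```text
time_s: 1.15
ee_pos: [0.4881, 0.2236, 0.1923]
ee_rot: [-180.0, 0.0, 90.0]
force: [0.5, -0.1, -0.4]
width: 0.999
[0.48839133 0.22333654 0.19227938] [1.79998403e+02 2.31694887e-02 8.99548135e+01]
sl (919, [0.4852, 0.226, 0.0215], [0.4851, 0.2257], [0.048, 0.048], np.float64(0.0841))
b2 (808, [0.6265, 0.2816, 0.0301], [0.6268, 0.2814], [0.063, 0.064], np.float64(0.0568))
```

View pics/w1.png

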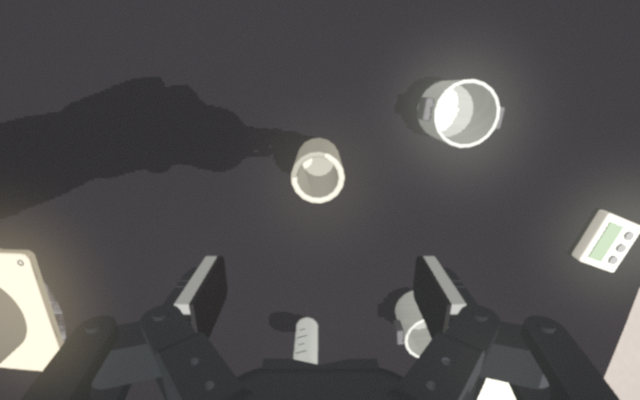

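The wrist view shows the wide sleeve centred between the jaws ((318,178), thin wall) and bucket B at (460,113). The sleeve-to-bucket vector, about (+141,+56) mm, agrees across all views. I'll descend and grip.

```bash
python3 -m pendant '[{"turn":[0,0,0],"linear":[1.5,-2,24],"gripper":-1},{"turn":[0,0,0],"linear":[0,0,30],"gripper":-1},{"turn":[0,0,0],"linear":[0,0,30],"gripper":-1},{"turn":[0,0,0],"linear":[0,0,24],"gripper":-1},{"turn":[0,0,0],"linear":[0,0,18],"gripper":-1},{"turn":[0,0,0],"linear":[0,0,12],"gripper":-1},{"turn":[0,0,0],"linear":[0,0,0],"gripper":-1},{"turn":[0,0,0],"linear":[0,0,0],"gripper":-1}]'
python3 -m pendant '[{"turn":[0,0,0],"linear":[0,0,0],"gripper":1},{"turn":[0,0,0],"linear":[0,0,0],"gripper":1},{"turn":[0,0,0],"linear":[0,0,0],"gripper":1},{"turn":[0,0,0],"linear":[0,0,0],"gripper":1},{"turn":[0,0,0],"linear":[0,0,0],"gripper":1},{"turn":[0,0,0],"linear":[0,0,0],"gripper":1},{"turn":[0,0,0],"linear":[0,0,-10],"gripper":1},{"turn":[0,0,0],"linear":[0,0,0],"gripper":1}]'
```

```text
time_s: 2.2
ee_pos: [0.4869, 0.2255, 0.0551]
ee_rot: [179.9, -0.0, 90.0]
force: [0.6, -0.2, -0.2]
width: 0.999
time_s: 3.2
ee_pos: [0.4871, 0.2259, 0.0657]
ee_rot: [179.9, -0.0, 90.0]
force: [0.3, 0.1, 0.4]
width: -0.005
```

Run:
```python
from h import *
a=grab('scene'); b=grab('side'); print(ctrl.sense()['width'])
im=np.hstack([cv2.resize(a['img'][140:300,340:480],None,fx=2.8,fy=2.8),cv2.resize(b['img'][110:270,200:320],None,fx=2.8,fy=2.8)])
cv2.imwrite('pics/c2.png',im[:,:,::-1])
```

```text
0.00031127001651490364
```

View pics/c2.png

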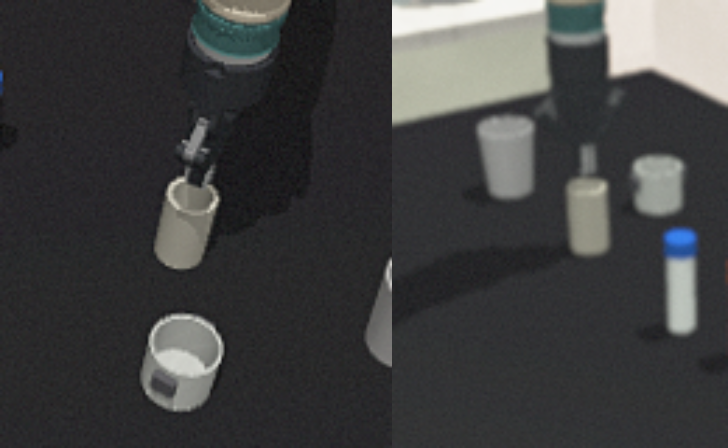

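The jaws are shut (width 0): the crop shows finger tips at or in the sleeve mouth and the sleeve still standing upright. I'll measure tip heights against the sleeve.

Run:
```python
from h import *
for n in('scene','side'):
    d=load(n); X=cloud(d); P=X.reshape(-1,3); C=d['img'].reshape(-1,3).astype(int)
    m=np.hypot(P[:,0]-.487,P[:,1]-.225)<.06
    for z in np.arange(.03,.15,.01):
        T=P[m&(abs(P[:,2]-z)<.005)]
        if len(T): print(n,round(z,3),len(T),T[:,:2].min(0).round(3),T[:,:2].max(0).round(3))
    print(ring(X,(.487,.225),.085,.035))
    print('TCP px',proj(d,[ctrl.sense()['ee_pos']]), 'sleeve top px',proj(d,[[.487,.225,.085]]))
```

```text
scene 0.03 43 [0.487 0.201] [0.511 0.248]
scene 0.04 44 [0.467 0.205] [0.512 0.248]
scene 0.05 64 [0.465 0.201] [0.511 0.248]
scene 0.06 75 [0.466 0.2  ] [0.512 0.248]
scene 0.07 84 [0.467 0.202] [0.514 0.248]
scene 0.08 111 [0.467 0.201] [0.512 0.248]
scene 0.09 11 [0.467 0.201] [0.51  0.247]
scene 0.1 1 [0.493 0.217] [0.493 0.217]
scene 0.11 14 [0.48  0.216] [0.5   0.236]
scene 0.12 23 [0.484 0.214] [0.504 0.236]
scene 0.13 22 [0.483 0.218] [0.502 0.237]
scene 0.14 2 [0.479 0.236] [0.494 0.237]
(90, [0.4876, 0.2242, 0.0219], [0.4895, 0.2242], [0.044, 0.047], np.float64(0.0834))
TCP px [[407.53571699 214.21723487]] sleeve top px [[408.49860924 209.31999164]]
side 0.03 38 [0.461 0.198] [0.502 0.24 ]
side 0.04 35 [0.462 0.197] [0.502 0.234]
side 0.05 33 [0.461 0.198] [0.506 0.231]
side 0.06 37 [0.462 0.196] [0.507 0.228]
side 0.07 46 [0.462 0.195] [0.505 0.246]
side 0.08 60 [0.46  0.198] [0.507 0.246]
side 0.09 22 [0.461 0.2  ] [0.508 0.245]
side 0.11 12 [0.475 0.213] [0.498 0.233]
side 0.12 25 [0.472 0.213] [0.497 0.234]
side 0.13 22 [0.473 0.213] [0.499 0.232]
side 0.14 23 [0.472 0.21 ] [0.501 0.231]
(56, [0.4845, 0.2217, 0.0213], [0.4846, 0.2217], [0.047, 0.047], np.float64(0.0841))
TCP px [[269.16299886 181.08172944]] sleeve top px [[269.07661425 175.9262679 ]]
```

Run:
```python
from h import *
d=grab('wrist'); b=load('side'); a=load('scene')
im=np.hstack([cv2.resize(d['img'][150:400,220:420],(400,500)),cv2.resize(a['img'][180:240,385:429],(370,500),interpolation=cv2.INTER_CUBIC)])
cv2.imwrite('pics/c3.png',im[:,:,::-1]); print(proj(d,[ctrl.sense()['ee_pos'],[.487,.225,.085]]))
```

```text
[[319.8878278  228.54236168]
 [321.4556031  244.84743665]]
```

View pics/c3.png

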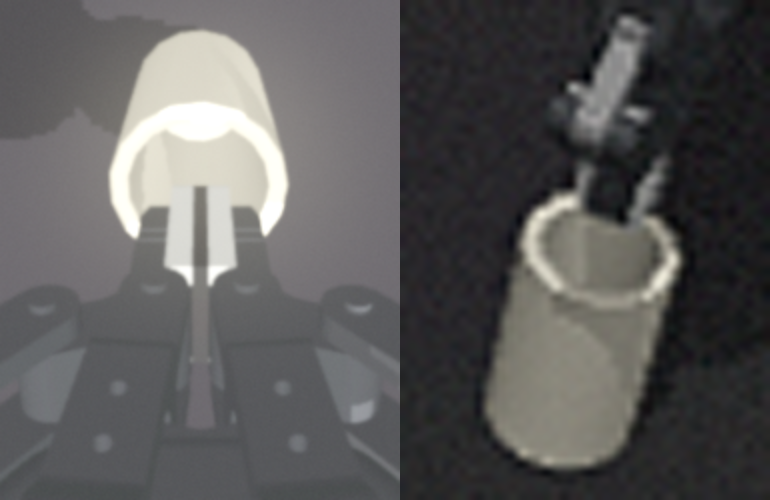

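The wrist crop shows the shut pad tips at about (320,242), only just at rim level, which is higher than the nominal TCP. I'll get the tip height from depth.

Run:
```python
from h import *
d=load('wrist'); X=cloud(d)
for v in range(236,290,3): print(v,[X[v,u].round(3).tolist() for u in (309,315,326)])
for n in('scene',):
    d=load(n); X=cloud(d)
    for v in range(196,212,2): print(v,[X[v,u].round(3).tolist() for u in (405,407,409,411,413)])
print(ctrl.sense()['ee_pos'],ctrl.sense()['joints'])
```

```text
236 [[0.479, 0.208, 0.038], [0.483, 0.207, 0.036], [0.49, 0.207, 0.037]]
239 [[0.479, 0.208, 0.043], [0.483, 0.207, 0.042], [0.49, 0.207, 0.04]]
242 [[0.479, 0.207, 0.046], [0.483, 0.207, 0.045], [0.49, 0.207, 0.046]]
245 [[0.481, 0.237, 0.109], [0.484, 0.237, 0.109], [0.489, 0.238, 0.11]]
248 [[0.481, 0.237, 0.112], [0.484, 0.237, 0.112], [0.489, 0.237, 0.113]]
251 [[0.481, 0.237, 0.115], [0.484, 0.238, 0.116], [0.489, 0.238, 0.117]]
254 [[0.481, 0.237, 0.118], [0.484, 0.237, 0.118], [0.489, 0.237, 0.118]]
257 [[0.482, 0.238, 0.122], [0.484, 0.237, 0.121], [0.489, 0.237, 0.121]]
260 [[0.482, 0.237, 0.123], [0.484, 0.238, 0.124], [0.489, 0.237, 0.123]]
263 [[0.482, 0.237, 0.126], [0.484, 0.237, 0.126], [0.489, 0.237, 0.126]]
266 [[0.482, 0.237, 0.128], [0.484, 0.237, 0.128], [0.489, 0.237, 0.128]]
269 [[0.482, 0.237, 0.131], [0.484, 0.237, 0.13], [0.489, 0.237, 0.131]]
272 [[0.482, 0.237, 0.133], [0.484, 0.237, 0.133], [0.489, 0.237, 0.132]]
275 [[0.482, 0.238, 0.136], [0.484, 0.238, 0.136], [0.488, 0.238, 0.136]]
278 [[0.482, 0.238, 0.139], [0.484, 0.238, 0.137], [0.488, 0.238, 0.13
[... 608 characters left out ...]
[0.499, 0.219, 0.122], [0.502, 0.225, 0.128], [0.501, 0.229, 0.129], [0.495, 0.233, 0.126]]
204 [[0.471, 0.209, 0.081], [0.5, 0.22, 0.116], [0.495, 0.225, 0.114], [0.501, 0.231, 0.123], [0.492, 0.234, 0.116]]
206 [[0.474, 0.211, 0.077], [0.468, 0.215, 0.075], [0.498, 0.226, 0.11], [0.503, 0.232, 0.117], [0.494, 0.235, 0.11]]
208 [[0.471, 0.212, 0.067], [0.468, 0.216, 0.067], [0.468, 0.222, 0.069], [0.467, 0.227, 0.072], [0.467, 0.232, 0.075]]
210 [[0.469, 0.212, 0.057], [0.466, 0.217, 0.057], [0.467, 0.223, 0.061], [0.469, 0.228, 0.067], [0.467, 0.233, 0.068]]
[0.48615239 0.22553233 0.06462893] [ 1.79747212e+01  1.27397240e+01 -2.20065249e+01  5.52290423e+01
 -1.08270556e-04  1.07976100e+02]
```

Both wrist and scene depth put the real shut tips at z≈0.1075 while the reported TCP is 0.0646. So the real tips sit about 43 mm behind the reported TCP along the tool axis, with x and y fine. My jaws simply closed above the sleeve and nothing was disturbed. I'll use true tip z = reported z + 43 mm and reopen, then descend 51 mm, taking it carefully and watching the force.

```bash
python3 -m pendant '[{"turn":[0,0,0],"linear":[0,0,0],"gripper":-1},{"turn":[0,0,0],"linear":[0,0,0],"gripper":-1},{"turn":[0,0,0],"linear":[0,0,0],"gripper":-1},{"turn":[0,0,0],"linear":[0,0,0],"gripper":-1},{"turn":[0,0,0],"linear":[0,0,0],"gripper":-1},{"turn":[0,0,0],"linear":[0,0,17],"gripper":-1},{"turn":[0,0,0],"linear":[0,0,17],"gripper":-1},{"turn":[0,0,0],"linear":[0,0,17],"gripper":-1}]'
python3 -m pendant '[{"turn":[0,0,0],"linear":[0,0,0],"gripper":1},{"turn":[0,0,0],"linear":[0,0,0],"gripper":1},{"turn":[0,0,0],"linear":[0,0,0],"gripper":1},{"turn":[0,0,0],"linear":[0,0,0],"gripper":1},{"turn":[0,0,0],"linear":[0,0,0],"gripper":1},{"turn":[0,0,0],"linear":[0,0,0],"gripper":1}]'
python3 - <<'E'
from h import *
d=grab('wrist'); X=cloud(d); save(d,'w2.png')
print(ring(X,(.486,.225),.085,.035,.006))
P=X.reshape(-1,3)
for lo,hi in((.43,.4605),(.5115,.54)):
    T=P[(P[:,0]>lo)&(P[:,0]<hi)&(abs(P[:,1]-.225)<.03)&(P[:,2]>.03)&(P[:,2]<.15)]
    print(len(T),T.min(0).round(3) if len(T) else'',np.percentile(T[:,2],[1,10,50]).round(3) if len(T) else '')
E
```

```text
time_s: 4.35
ee_pos: [0.4851, 0.2252, 0.0115]
ee_rot: [-179.9, 0.0, 90.0]
force: [-0.5, 0.3, 0.9]
width: 0.997
time_s: 5.1
ee_pos: [0.4863, 0.2256, 0.0138]
ee_rot: [180.0, -0.0, 90.0]
force: [-0.2, -0.5, 1.5]
width: 0.563
(6268, [0.4861, 0.2273, 0.022], [0.4861, 0.2255], [0.068, 0.05], np.float64(0.084))
10686 [0.43  0.214 0.059] [0.065 0.095 0.112]
9831 [0.512 0.214 0.059] [0.064 0.092 0.112]
```

Gripped: width 0.563 (≈48 mm), true tips at about 62 mm, as predicted. I'll lift 85, move (+141,+55.5), and look before lowering.

```bash
python3 -m pendant '[{"turn":[0,0,0],"linear":[0,0,-10],"gripper":1},{"turn":[0,0,0],"linear":[0,0,-25],"gripper":1},{"turn":[0,0,0],"linear":[0,0,-25],"gripper":1},{"turn":[0,0,0],"linear":[0,0,-25],"gripper":1},{"turn":[0,0,0],"linear":[8,20,0],"gripper":1},{"turn":[0,0,0],"linear":[13,33,0],"gripper":1},{"turn":[0,0,0],"linear":[13,33,0],"gripper":1},{"turn":[0,0,0],"linear":[13,33,0],"gripper":1}]'
python3 -m pendant '[{"turn":[0,0,0],"linear":[8.5,22,0],"gripper":1},{"turn":[0,0,0],"linear":[0,0,0],"gripper":1},{"turn":[0,0,0],"linear":[0,0,0],"gripper":1}]'
python3 - <<'E'
from h import *
s=ctrl.sense(); print(s['ee_pos'],s['width'])
for n in ('scene','side','wrist'):
    d=grab(n);X=cloud(d); P=X.reshape(-1,3)
    print(n,'bucket',ring(X,(.6275,.281),.058,.045,.004)); 
    m=(P[:,2]>.09)&(P[:,2]<.13)&(np.hypot(P[:,0]-.6275,P[:,1]-.281)<.03); T=P[m]
    f=least_squares(lambda p:np.hypot(T[:,0]-p[0],T[:,1]-p[1])-.0245,[.6275,.281],loss='soft_l1',f_scale=.002).x
    print('  sleeve body',len(T),f.round(4),'lowest',np.percentile(P[(np.hypot(P[:,0]-.6275,P[:,1]-.281)<.027)&(P[:,2]>.065),2],1).round(4))
a=load('scene');b=load('side')
cv2.imwrite('pics/c4.png',np.hstack([cv2.resize(a['img'][170:310,350:470],(400,466)),cv2.resize(b['img'][90:230,240:340],(333,466))])[:,:,::-1])
E
```

```text
time_s: 6.15
ee_pos: [0.6059, 0.2728, 0.0988]
ee_rot: [180.0, 0.0, 90.0]
force: [0.5, -0.3, -1.0]
width: 0.565
time_s: 6.52
ee_pos: [0.6259, 0.2806, 0.0983]
ee_rot: [-179.9, 0.0, 90.0]
force: [-0.8, -0.2, -0.7]
width: 0.564
[0.62586914 0.28061711 0.09825654] 0.5635436391502769
scene bucket (77, [0.629, 0.2804, 0.0306], [0.6337, 0.2805], [0.054, 0.063], np.float64(0.056))
  sleeve body 205 [0.6259 0.2793] lowest 0.0872
side bucket (47, [0.6266, 0.2787, 0.0301], [0.6239, 0.2784], [0.068, 0.064], np.float64(0.057))
  sleeve body 122 [0.6263 0.2812] lowest 0.087
wrist bucket (722, [0.6272, 0.2817, 0.0301], [0.6272, 0.2901], [0.063, 0.046], np.float64(0.0572))
  sleeve body 2952 [0.6249 0.2824] lowest 0.0936
```

View pics/c4.png

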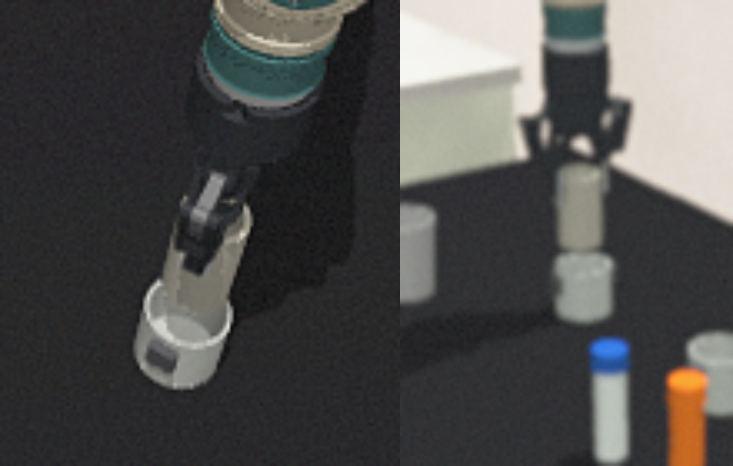

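The sleeve hangs upright over bucket B, and needs about +1.5 mm in x. I'll lower 78 mm, slower at the end.

```bash
python3 -m pendant '[{"turn":[0,0,0],"linear":[0,1.5,10],"gripper":1},{"turn":[0,0,0],"linear":[0,0,15],"gripper":1},{"turn":[0,0,0],"linear":[0,0,15],"gripper":1},{"turn":[0,0,0],"linear":[0,0,15],"gripper":1},{"turn":[0,0,0],"linear":[0,0,13],"gripper":1},{"turn":[0,0,0],"linear":[0,0,6],"gripper":1},{"turn":[0,0,0],"linear":[0,0,4],"gripper":1},{"turn":[0,0,0],"linear":[0,0,0],"gripper":1}]'
python3 -m pendant '[{"turn":[0,0,0],"linear":[0,0,0.5],"gripper":1},{"turn":[0,0,0],"linear":[0,0,0],"gripper":1}]'
```

```text
time_s: 7.68
ee_pos: [0.6289, 0.2811, 0.0207]
ee_rot: [180.0, -0.0, 90.0]
force: [0.2, 0.1, -0.5]
width: 0.566
time_s: 7.92
ee_pos: [0.6288, 0.2811, 0.0204]
ee_rot: [180.0, -0.0, 90.0]
force: [1.1, 0.1, -0.9]
width: 0.564
```

```bash
python3 -m pendant '[{"turn":[0,0,0],"linear":[0,0,0],"gripper":0.2},{"turn":[0,0,0],"linear":[0,0,0],"gripper":-0.3},{"turn":[0,0,0],"linear":[0,0,0],"gripper":-1},{"turn":[0,0,0],"linear":[0,0,0],"gripper":-1},{"turn":[0,0,0],"linear":[0,0,0],"gripper":-1},{"turn":[0,0,0],"linear":[0,0,-15],"gripper":-1},{"turn":[0,0,0],"linear":[0,0,-45],"gripper":-1},{"turn":[0,0,0],"linear":[0,0,-40],"gripper":-1}]'
python3 -m pendant '[{"turn":[0,0,0],"linear":[-20,2,0],"gripper":-1},{"turn":[0,0,0],"linear":[-45,2,0],"gripper":-1},{"turn":[0,0,0],"linear":[-50,2,0],"gripper":-1},{"turn":[0,0,0],"linear":[-50,2,0],"gripper":-1},{"turn":[0,0,0],"linear":[-50,2,0],"gripper":-1},{"turn":[0,0,0],"linear":[-50,2,0],"gripper":-1},{"turn":[0,0,0],"linear":[-50,2,0],"gripper":-1},{"turn":[0,0,0],"linear":[-50,2,0],"gripper":-1}]'
python3 -m pendant '[{"turn":[0,0,0],"linear":[-50,2,0],"gripper":-1},{"turn":[0,0,0],"linear":[-50,0,0],"gripper":-1},{"turn":[0,0,0],"linear":[-50,0,0],"gripper":-1},{"turn":[0,0,0],"linear":[-38,0,0],"gripper":-1},{"turn":[0,0,0],"linear":[0,0,0],"gripper":-1},{"turn":[0,0,0],"linear":[0,0,0],"gripper":-1}]'
python3 - <<'E'
from h import *
s=ctrl.sense(); print(s['ee_pos'],s['width'])
d=grab('wrist');X=cloud(d); print('narrow',ring(X,(.647,-.2725),.085,.04))
for n in('scene','side'):
    d=grab(n);X=cloud(d); print(n,'wide in b2',ring(X,(.628,.28),.091,.04),ring(X,(.628,.28),.058,.045)); print('narrow',ring(X,(.647,-.2725),.085,.04),'b1',ring(X,(.6225,.016),.058,.045))
E
```

```text
time_s: 8.93
ee_pos: [0.6288, 0.2811, 0.1222]
ee_rot: [179.9, -0.0, 90.0]
force: [0.5, 0.3, -0.1]
width: 1.001
time_s: 9.93
ee_pos: [0.6436, -0.0861, 0.1196]
ee_rot: [-180.0, -0.0, 90.0]
force: [-0.4, 0.0, 0.0]
width: 0.999
time_s: 10.68
ee_pos: [0.6457, -0.2718, 0.1194]
ee_rot: [-179.9, -0.1, 90.0]
force: [0.3, -0.1, 0.3]
width: 1.001
[ 0.64565444 -0.27182176  0.11942092] 1.0007609393368788
narrow (2741, [0.6466, -0.2711, 0.0188], [0.6468, -0.272], [0.048, 0.049], np.float64(0.0843))
scene wide in b2 (133, [0.6304, 0.28, 0.0217], [0.63, 0.2801], [0.049, 0.048], np.float64(0.0893)) (160, [0.6335, 0.2809, 0.0248], [0.6343, 0.2803], [0.054, 0.063], np.float64(0.0567))
narrow (142, [0.6477, -0.2709, 0.0191], [0.6478, -0.2721], [0.048, 0.049], np.float64(0.084)) b1 (98, [0.6236, 0.016, 0.03], [0.6216, 0.0161], [0.065, 0.063], np.float64(0.0563))
side wide in b2 (47, [0.6268, 0.2781, 0.0215], [0.6291, 0.2805], [0.047, 0.051], np.float64(0.09)) (53, [0.6297, 0.2814, 0.0292], [0.6306, 0.2764], [0.069, 0.061], np.float64(0.0575))
narrow (129, [0.6446, -0.275, 0.0189], [0.6474, -0.2744], [0.048, 0.046], np.float64(0.0854)) b1 (89, [0.6217, 0.016, 0.0304], [0.6168, 0.0161], [0.074, 0.065], np.float64(0.0569))
```

Wide sleeve is home (rim at ~90 mm, upright, centred). Narrow sleeve is at (0.647,-0.272), right under the tool. Grip it and lift.

```bash
python3 -m pendant '[{"turn":[0,0,0],"linear":[0,1,20],"gripper":-1},{"turn":[0,0,0],"linear":[0,0,25],"gripper":-1},{"turn":[0,0,0],"linear":[0,0,25],"gripper":-1},{"turn":[0,0,0],"linear":[0,0,18],"gripper":-1},{"turn":[0,0,0],"linear":[0,0,12],"gripper":-1},{"turn":[0,0,0],"linear":[0,0,6],"gripper":-1},{"turn":[0,0,0],"linear":[0,0,0],"gripper":-1}]'
python3 -m pendant '[{"turn":[0,0,0],"linear":[0,0,0],"gripper":1},{"turn":[0,0,0],"linear":[0,0,0],"gripper":1},{"turn":[0,0,0],"linear":[0,0,0],"gripper":1},{"turn":[0,0,0],"linear":[0,0,0],"gripper":1},{"turn":[0,0,0],"linear":[0,0,0],"gripper":1},{"turn":[0,0,0],"linear":[0,0,0],"gripper":1}]'
```

```text
time_s: 11.7
ee_pos: [0.6476, -0.2721, 0.0139]
ee_rot: [180.0, 0.0, 90.0]
force: [-0.3, -0.3, 0.2]
width: 1.0
time_s: 12.45
ee_pos: [0.6482, -0.2725, 0.0153]
ee_rot: [179.9, 0.1, 90.0]
force: [-1.2, -1.0, 5.9]
width: 0.559
```

```bash
python3 -m pendant '[{"turn":[0,0,0],"linear":[0,0,-10],"gripper":1},{"turn":[0,0,0],"linear":[0,0,-25],"gripper":1},{"turn":[0,0,0],"linear":[0,0,-25],"gripper":1},{"turn":[0,0,0],"linear":[0,0,-25],"gripper":1},{"turn":[0,0,0],"linear":[18.5,-3.5,0],"gripper":1},{"turn":[0,0,0],"linear":[35,-4,0],"gripper":1},{"turn":[0,0,0],"linear":[40,-4,0],"gripper":1},{"turn":[0,0,0],"linear":[40,-4,0],"gripper":1}]'
python3 -m pendant '[{"turn":[0,0,0],"linear":[40,-4,0],"gripper":1},{"turn":[0,0,0],"linear":[40,-3,0],"gripper":1},{"turn":[0,0,0],"linear":[40,-3,0],"gripper":1},{"turn":[0,0,0],"linear":[25,0,0],"gripper":1},{"turn":[0,0,0],"linear":[10,0,0],"gripper":1},{"turn":[0,0,0],"linear":[0,0,0],"gripper":1},{"turn":[0,0,0],"linear":[0,0,0],"gripper":1}]'
python3 - <<'E'
from h import *
s=ctrl.sense(); print(s['ee_pos'],s['width']); c=(.6225,.016)
for n in ('scene','side','wrist'):
    d=grab(n);X=cloud(d); P=X.reshape(-1,3)
    print(n,'bucket',ring(X,c,.058,.045,.004)); 
    m=(P[:,2]>.09)&(P[:,2]<.13)&(np.hypot(P[:,0]-c[0],P[:,1]-c[1])<.03); T=P[m]
    f=least_squares(lambda p:np.hypot(T[:,0]-p[0],T[:,1]-p[1])-.0245,c,loss='soft_l1',f_scale=.002).x
    print('  sleeve body',len(T),f.round(4),'lowest',np.percentile(P[(np.hypot(P[:,0]-c[0],P[:,1]-c[1])<.027)&(P[:,2]>.065),2],1).round(4))
E
```

```text
time_s: 13.45
ee_pos: [0.6297, -0.1356, 0.0968]
ee_rot: [-179.8, -0.1, 90.0]
force: [0.7, 0.8, -1.3]
width: 0.56
time_s: 14.32
ee_pos: [0.6217, 0.0157, 0.0985]
ee_rot: [-180.0, 0.0, 89.9]
force: [-0.5, 0.9, -2.2]
width: 0.562
[0.62174495 0.01573142 0.09850552] 0.5618264189648271
scene bucket (64, [0.6237, 0.0161, 0.0301], [0.6252, 0.0165], [0.064, 0.063], np.float64(0.0564))
  sleeve body 186 [0.6213 0.0135] lowest 0.0861
side bucket (64, [0.6216, 0.0157, 0.0301], [0.6203, 0.0161], [0.064, 0.064], np.float64(0.0581))
  sleeve body 163 [0.622 0.016] lowest 0.087
wrist bucket (732, [0.6215, 0.0179, 0.0301], [0.6217, 0.0269], [0.063, 0.045], np.float64(0.0571))
  sleeve body 1749 [0.6211 0.0154] lowest 0.0933
```

```bash
python3 -m pendant '[{"turn":[0,0,0],"linear":[1.2,0.7,10],"gripper":1},{"turn":[0,0,0],"linear":[0,0,15],"gripper":1},{"turn":[0,0,0],"linear":[0,0,15],"gripper":1},{"turn":[0,0,0],"linear":[0,0,15],"gripper":1},{"turn":[0,0,0],"linear":[0,0,13],"gripper":1},{"turn":[0,0,0],"linear":[0,0,6],"gripper":1},{"turn":[0,0,0],"linear":[0,0,4],"gripper":1},{"turn":[0,0,0],"linear":[0,0,0],"gripper":1}]'
python3 -m pendant '[{"turn":[0,0,0],"linear":[0,0,0],"gripper":0.2},{"turn":[0,0,0],"linear":[0,0,0],"gripper":-0.3},{"turn":[0,0,0],"linear":[0,0,0],"gripper":-1},{"turn":[0,0,0],"linear":[0,0,0],"gripper":-1},{"turn":[0,0,0],"linear":[0,0,0],"gripper":-1},{"turn":[0,0,0],"linear":[0,0,-15],"gripper":-1},{"turn":[0,0,0],"linear":[0,0,-45],"gripper":-1},{"turn":[0,0,0],"linear":[0,0,-45],"gripper":-1}]'
```

```text
time_s: 15.48
ee_pos: [0.6234, 0.0177, 0.0215]
ee_rot: [179.9, 0.0, 90.0]
force: [0.1, -0.6, -1.6]
width: 0.565
time_s: 16.48
ee_pos: [0.6225, 0.0177, 0.1277]
ee_rot: [-180.0, -0.0, 90.0]
force: [0.3, 0.2, -0.2]
width: 1.0
```

```bash
python3 -m pendant '[{"turn":[0,0,0],"linear":[-8,-40,0],"gripper":-1},{"turn":[0,0,0],"linear":[-8,-45,0],"gripper":-1},{"turn":[0,0,0],"linear":[-8,-45,0],"gripper":-1},{"turn":[0,0,0],"linear":[-4.5,-22,0],"gripper":-1},{"turn":[0,0,0],"linear":[0,0,0],"gripper":-1},{"turn":[0,0,0],"linear":[0,0,0],"gripper":-1}]'
python3 - <<'E'
from h import *
s=ctrl.sense(); print(s['ee_pos'],s['width'])
for n in('wrist','scene','side'):
    d=grab(n);X=cloud(d)
    if n=='wrist': save(d,'w3.png')
    print(n); print(' narrow',ring(X,(.6225,.0165),.091,.04)); print(' wide',ring(X,(.628,.28),.091,.04)); print(' thick',ring(X,(.470,-.011),.115,.03)); print(' thin',ring(X,(.471,-.239),.11,.025)); print(' orange',ring(X,(.492,-.101),.115,.03),'pink',ring(X,(.535,-.26),.11,.02))
E
```

```text
time_s: 17.23
ee_pos: [0.4723, -0.0109, 0.127]
ee_rot: [179.8, 0.0, 90.0]
force: [0.4, 0.5, -0.2]
width: 1.001
[ 0.47234088 -0.01094223  0.12696542] 1.0011679918218386
wrist
 narrow (2847, [0.6202, 0.0188, 0.0189], [0.6211, 0.018], [0.049, 0.049], np.float64(0.0899))
 wide None
 thick (2077, [0.4695, -0.0082, 0.0118], [0.4696, -0.0088], [0.033, 0.033], np.float64(0.1143))
 thin None
 orange (1447, [0.4906, -0.098, 0.0121], [0.4906, -0.0997], [0.034, 0.034], np.float64(0.1142)) pink None
scene
 narrow (175, [0.6246, 0.0169, 0.0191], [0.6238, 0.0166], [0.049, 0.047], np.float64(0.0898))
 wide (135, [0.6304, 0.2801, 0.0219], [0.6291, 0.2802], [0.052, 0.048], np.float64(0.0895))
 thick (88, [0.4726, -0.0104, 0.0128], [0.4712, -0.011], [0.036, 0.034], np.float64(0.1142))
 thin (33, [0.4716, -0.2373, 0.0085], [0.4719, -0.2379], [0.021, 0.02], np.float64(0.1096))
 orange (81, [0.4934, -0.1005, 0.0124], [0.4923, -0.1016], [0.035, 0.032], np.float64(0.1145)) pink (35, [0.5359, -0.2575, 0.008], [0.5361, -0.2586], [0.024, 0.022], np.float64(0.1096))
side
 narrow (85, [0.6198, 0.0141, 0.0192], [0.6208, 0.0156], [0.049, 0.048], np.float64(0.0911))
 wide (23, [0.6282, 0.2783, 0.0212], [0.6313, 0.2716], [0.041, 0.034], np.float64(0.0891))
 thick (62, [0.4684, -0.012, 0.0128], [0.4694, -0.0118], [0.033, 0.033], np.float64(0.1158))
 thin (41, [0.4701, -0.2415, 0.0082], [0.4697, -0.2401], [0.02, 0.021], np.float64(0.1107))
 orange (72, [0.4895, -0.1025, 0.013], [0.49, -0.101], [0.032, 0.036], np.float64(0.1157)) pink (38, [0.5328, -0.2623, 0.0084], [0.5344, -0.2609], [0.023, 0.021], np.float64(0.1103))
```

View pics/w3.png

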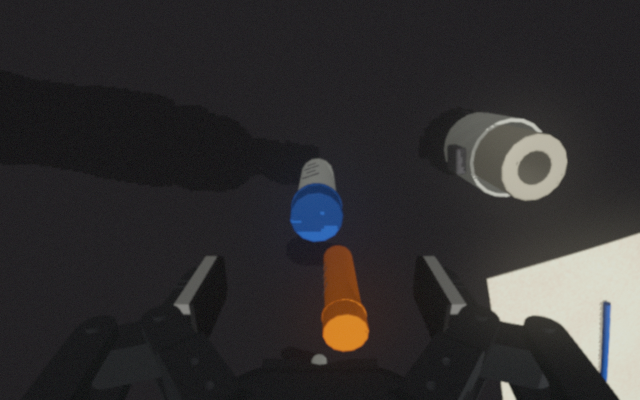

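Wrist view: thick tube cap at (316,212) between the jaws; the narrow sleeve stands home in bucket A (533,165). Rims are at 90 mm in both buckets, so step 1 is met. I'll grip the thick tube by its cap at reported z 0.039.

```bash
python3 -m pendant '[{"turn":[0,0,0],"linear":[1.6,-2,15],"gripper":-1},{"turn":[0,0,0],"linear":[0,0,20],"gripper":-1},{"turn":[0,0,0],"linear":[0,0,20],"gripper":-1},{"turn":[0,0,0],"linear":[0,0,15],"gripper":-1},{"turn":[0,0,0],"linear":[0,0,12],"gripper":-1},{"turn":[0,0,0],"linear":[0,0,6],"gripper":-1},{"turn":[0,0,0],"linear":[0,0,0],"gripper":0},{"turn":[0,0,0],"linear":[0,0,0],"gripper":0}]'
python3 -m pendant '[{"turn":[0,0,0],"linear":[0,0,0],"gripper":0.1},{"turn":[0,0,0],"linear":[0,0,0],"gripper":1},{"turn":[0,0,0],"linear":[0,0,0],"gripper":1},{"turn":[0,0,0],"linear":[0,0,0],"gripper":1},{"turn":[0,0,0],"linear":[0,0,0],"gripper":1},{"turn":[0,0,0],"linear":[0,0,0],"gripper":1}]'
```

```text
time_s: 18.38
ee_pos: [0.4694, -0.0093, 0.0385]
ee_rot: [179.9, 0.0, 90.0]
force: [-0.0, -0.5, 0.0]
width: 0.607
time_s: 19.12
ee_pos: [0.4695, -0.0093, 0.0386]
ee_rot: [179.9, 0.0, 90.0]
force: [0.7, 0.3, 5.0]
width: 0.384
```

```bash
python3 -m pendant '[{"turn":[0,0,0],"linear":[0,0,-10],"gripper":1},{"turn":[0,0,0],"linear":[0,0,-30],"gripper":1},{"turn":[0,0,0],"linear":[0,0,-35],"gripper":1},{"turn":[0,0,0],"linear":[0,0,-30],"gripper":1},{"turn":[0,0,0],"linear":[0,0,-10],"gripper":1},{"turn":[0,0,0],"linear":[20,11,0],"gripper":1},{"turn":[0,0,0],"linear":[35,19,0],"gripper":1},{"turn":[0,0,0],"linear":[35,19,0],"gripper":1}]'
python3 -m pendant '[{"turn":[0,0,0],"linear":[35,19,0],"gripper":1},{"turn":[0,0,0],"linear":[35,19,0],"gripper":1},{"turn":[0,0,0],"linear":[35,19,0],"gripper":1},{"turn":[0,0,0],"linear":[35,19,0],"gripper":1},{"turn":[0,0,0],"linear":[35,19,0],"gripper":1},{"turn":[0,0,0],"linear":[25,15,0],"gripper":1},{"turn":[0,0,0],"linear":[0,0,0],"gripper":1},{"turn":[0,0,0],"linear":[0,0,0],"gripper":1}]'
cat >> h.py <<'E'
def body(P,c,z0,z1,r):
    T=P[(P[:,2]>z0)&(P[:,2]<z1)&(np.hypot(P[:,0]-c[0],P[:,1]-c[1])<r+.008)]
    if len(T)<8: return None
    f=least_squares(lambda p:np.hypot(T[:,0]-p[0],T[:,1]-p[1])-r,c,loss='soft_l1',f_scale=.002).x
    return len(T),f.round(4).tolist()
E
python3 - <<'E'
from h import *
s=ctrl.sense(); print(s['ee_pos'],s['width']); c=(.6288,.281)
for n in ('scene','side','wrist'):
    d=grab(n);X=cloud(d); P=X.reshape(-1,3)
    print(n,'sleeve',ring(X,c,.091,.035,.004),'tube lo',body(P,c,.12,.145,.015),'hi',body(P,c,.16,.19,.015),
     'lowest',np.percentile(P[(np.hypot(P[:,0]-c[0],P[:,1]-c[1])<.018)&(P[:,2]>.1),2],1).round(4))
a=load('scene');b=load('side')
cv2.imwrite('pics/c5.png',np.hstack([cv2.resize(a['img'][130:290,350:470],(360,480)),cv2.resize(b['img'][70:210,240:360],(411,480))])[:,:,::-1])
E
```

```text
time_s: 20.12
ee_pos: [0.5171, 0.0815, 0.1517]
ee_rot: [-179.9, 0.0, 90.0]
force: [0.1, -0.4, -0.6]
width: 0.384
time_s: 21.12
ee_pos: [0.6265, 0.2801, 0.1516]
ee_rot: [-179.8, 0.1, 90.0]
force: [-0.7, -0.1, -0.6]
width: 0.382
[0.6265162  0.28007392 0.15155014] 0.38169045887565867
scene sleeve (94, [0.6299, 0.2802, 0.0219], [0.6329, 0.2802], [0.045, 0.048], np.float64(0.0895)) tube lo (89, [0.6266, 0.279]) hi (81, [0.6269, 0.279]) lowest 0.1158
side sleeve (42, [0.6268, 0.2776, 0.0215], [0.6271, 0.2779], [0.046, 0.049], np.float64(0.0907)) tube lo (52, [0.6268, 0.2795]) hi (60, [0.6279, 0.2801]) lowest 0.1148
wrist sleeve (859, [0.6277, 0.2814, 0.0216], [0.628, 0.2854], [0.049, 0.04], np.float64(0.0901)) tube lo (503, [0.6266, 0.2796]) hi (1151, [0.6265, 0.2796]) lowest 0.1238
```

View pics/c5.png

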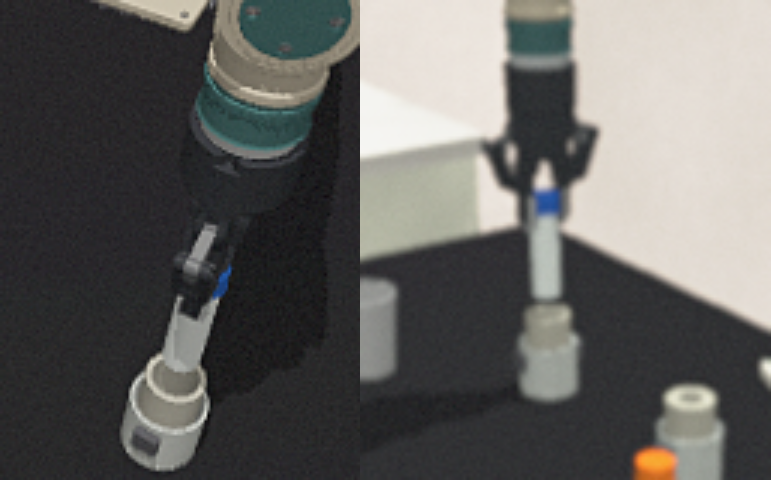

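The tube hangs upright over the wide sleeve. Correct +1.7 mm x, +0.5 mm y, and lower 100 mm.

```bash
python3 -m pendant '[{"turn":[0,0,0],"linear":[0.5,1.7,5],"gripper":1},{"turn":[0,0,0],"linear":[0,0,10],"gripper":1},{"turn":[0,0,0],"linear":[0,0,15],"gripper":1},{"turn":[0,0,0],"linear":[0,0,15],"gripper":1},{"turn":[0,0,0],"linear":[0,0,15],"gripper":1},{"turn":[0,0,0],"linear":[0,0,15],"gripper":1},{"turn":[0,0,0],"linear":[0,0,12],"gripper":1},{"turn":[0,0,0],"linear":[0,0,7],"gripper":1}]'
python3 -m pendant '[{"turn":[0,0,0],"linear":[0,0,4],"gripper":1},{"turn":[0,0,0],"linear":[0,0,1.5],"gripper":1},{"turn":[0,0,0],"linear":[0,0,0],"gripper":1}]'
```

```text
time_s: 22.28
ee_pos: [0.629, 0.2811, 0.0577]
ee_rot: [-179.9, 0.0, 90.0]
force: [-0.2, 0.6, 0.1]
width: 0.384
time_s: 22.65
ee_pos: [0.6298, 0.2814, 0.0538]
ee_rot: [180.0, -0.0, 90.0]
force: [-0.5, 0.4, -0.5]
width: 0.383
```

```bash
python3 -m pendant '[{"turn":[0,0,0],"linear":[0,0,1.5],"gripper":1},{"turn":[0,0,0],"linear":[0,0,0.5],"gripper":1},{"turn":[0,0,0],"linear":[0,0,0],"gripper":1}]'
python3 -m pendant '[{"turn":[0,0,0],"linear":[0,0,0],"gripper":0.1},{"turn":[0,0,0],"linear":[0,0,0],"gripper":-0.1},{"turn":[0,0,0],"linear":[0,0,0],"gripper":-0.3},{"turn":[0,0,0],"linear":[0,0,0],"gripper":-0.5},{"turn":[0,0,0],"linear":[0,0,-15],"gripper":-0.5},{"turn":[0,0,0],"linear":[0,0,-40],"gripper":-0.5},{"turn":[0,0,0],"linear":[0,0,-40],"gripper":-0.5},{"turn":[0,0,0],"linear":[0,0,0],"gripper":-0.5}]'
python3 - <<'E'
from h import *
s=ctrl.sense(); print(s['ee_pos'],s['width']); c=(.6288,.281)
for n in ('scene','side'):
    d=grab(n);X=cloud(d); print(n,'cap',ring(X,c,.127,.03,.006),'sleeve',ring(X,c,.091,.035,.004))
E
```

```text
time_s: 23.02
ee_pos: [0.6295, 0.2813, 0.0516]
ee_rot: [180.0, -0.0, 90.0]
force: [0.7, 0.7, 0.4]
width: 0.384
time_s: 24.02
ee_pos: [0.6332, 0.2826, 0.1528]
ee_rot: [179.4, -0.2, 90.0]
force: [-0.5, -0.2, 0.3]
width: 0.747
[0.63318466 0.28260676 0.15283288] 0.746812002945906
scene cap (147, [0.6327, 0.2806, 0.0123], [0.6321, 0.2804], [0.036, 0.033], np.float64(0.1256)) sleeve (111, [0.6276, 0.2798, 0.0219], [0.6336, 0.2801], [0.04, 0.048], np.float64(0.0899))
side cap (37, [0.6276, 0.2788, 0.0139], [0.6284, 0.2775], [0.035, 0.033], np.float64(0.1272)) sleeve (43, [0.6287, 0.2806, 0.0212], [0.6272, 0.2785], [0.047, 0.048], np.float64(0.0904))
```

Thick tube is home (cap top at ~126–127 mm, expected 127). Next I'll hover over the thin tube with the jaws only half open, to keep clear of the pink one.

```bash
python3 -m pendant '[{"turn":[0,0,0],"linear":[-20,-8,0],"gripper":-0.5},{"turn":[0,0,0],"linear":[-45,-14,0],"gripper":-0.5},{"turn":[0,0,0],"linear":[-45,-14,0],"gripper":0},{"turn":[0,0,0],"linear":[-45,-14,0],"gripper":0},{"turn":[0,0,0],"linear":[-45,-14,0],"gripper":0},{"turn":[0,0,0],"linear":[-45,-14,0],"gripper":0},{"turn":[0,0,0],"linear":[-45,-14,0],"gripper":0},{"turn":[0,0,0],"linear":[-45,-14,0],"gripper":0}]'
python3 -m pendant '[{"turn":[0,0,0],"linear":[-45,-14,0],"gripper":0},{"turn":[0,0,0],"linear":[-45,-14,0],"gripper":0},{"turn":[0,0,0],"linear":[-45,-14,0],"gripper":0},{"turn":[0,0,0],"linear":[-34,-10,0],"gripper":0},{"turn":[0,0,0],"linear":[-15,0,0],"gripper":0},{"turn":[0,0,0],"linear":[0,0,0],"gripper":0},{"turn":[0,0,0],"linear":[0,0,0],"gripper":0}]'
python3 - <<'E'
from h import *
s=ctrl.sense(); print(s['ee_pos'],s['ee_rot'],s['width'])
d=grab('wrist');X=cloud(d);save(d,'w4.png'); print(' thin',ring(X,(.471,-.239),.11,.025),'pink',ring(X,(.535,-.26),.11,.02))
E
```

```text
time_s: 25.12
ee_pos: [0.5215, -0.0547, 0.145]
ee_rot: [-179.8, -0.0, 90.0]
force: [0.6, -0.8, 0.6]
width: 0.496
time_s: 26.0
ee_pos: [0.4713, -0.2365, 0.1459]
ee_rot: [-179.9, -0.1, 90.1]
force: [0.4, 0.6, 0.2]
width: 0.499
[ 0.47130669 -0.23646556  0.14591261] [-1.79948227e+02 -6.87474940e-02  9.00618962e+01] 0.4993635026381701
 thin (706, [0.471, -0.2381, 0.0075], [0.471, -0.2388], [0.021, 0.022], np.float64(0.1093)) pink (654, [0.534, -0.2583, 0.0076], [0.5342, -0.2585], [0.021, 0.02], np.float64(0.1092))
```

View pics/w4.png

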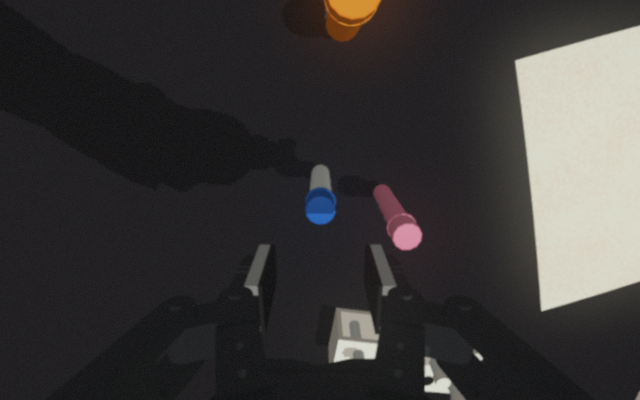

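The thin blue tube (320,205) is between the jaws, with pink (402,232) outside the jaw span. Descend 107 and grip the cap.

```bash
python3 -m pendant '[{"turn":[0,0,0],"linear":[-1.5,-0.5,20],"gripper":0},{"turn":[0,0,0],"linear":[0,0,25],"gripper":0},{"turn":[0,0,0],"linear":[0,0,20],"gripper":0},{"turn":[0,0,0],"linear":[0,0,15],"gripper":0},{"turn":[0,0,0],"linear":[0,0,15],"gripper":0},{"turn":[0,0,0],"linear":[0,0,8],"gripper":0},{"turn":[0,0,0],"linear":[0,0,3],"gripper":0},{"turn":[0,0,0],"linear":[0,0,0],"gripper":0}]'
python3 -m pendant '[{"turn":[0,0,0],"linear":[0,0,0],"gripper":0.2},{"turn":[0,0,0],"linear":[0,0,0],"gripper":0.4},{"turn":[0,0,0],"linear":[0,0,0],"gripper":0.6},{"turn":[0,0,0],"linear":[0,0,0],"gripper":1},{"turn":[0,0,0],"linear":[0,0,0],"gripper":1},{"turn":[0,0,0],"linear":[0,0,0],"gripper":1},{"turn":[0,0,0],"linear":[0,0,0],"gripper":1}]'
```

```text
time_s: 27.05
ee_pos: [0.4711, -0.2394, 0.0406]
ee_rot: [180.0, 0.0, 90.0]
force: [0.2, 0.0, 0.2]
width: 0.497
time_s: 27.92
ee_pos: [0.4714, -0.2396, 0.041]
ee_rot: [179.9, 0.0, 90.0]
force: [-0.6, 0.8, 5.1]
width: 0.238
```

```bash
python3 -m pendant '[{"turn":[0,0,0],"linear":[0,0,-10],"gripper":1},{"turn":[0,0,0],"linear":[0,0,-30],"gripper":1},{"turn":[0,0,0],"linear":[0,0,-40],"gripper":1},{"turn":[0,0,0],"linear":[0,0,-30],"gripper":1},{"turn":[0,0,0],"linear":[0,0,-10],"gripper":1},{"turn":[0,0,0],"linear":[20,11,0],"gripper":1},{"turn":[0,0,0],"linear":[36,22,0],"gripper":1},{"turn":[0,0,0],"linear":[36,22,0],"gripper":1}]'
python3 -m pendant '[{"turn":[0,0,0],"linear":[36,22,0],"gripper":1},{"turn":[0,0,0],"linear":[36,22,0],"gripper":1},{"turn":[0,0,0],"linear":[36,22,0],"gripper":1},{"turn":[0,0,0],"linear":[36,20,0],"gripper":1},{"turn":[0,0,0],"linear":[20,10.5,0],"gripper":1},{"turn":[0,0,0],"linear":[0,0,0],"gripper":1},{"turn":[0,0,0],"linear":[0,0,0],"gripper":1},{"turn":[0,0,0],"linear":[0,0,0],"gripper":1}]'
python3 - <<'E'
from h import *
s=ctrl.sense(); print(s['ee_pos'],s['width']); c=(.6225,.0165)
for n in ('scene','side','wrist'):
    d=grab(n);X=cloud(d); P=X.reshape(-1,3)
    print(n,'sleeve',ring(X,c,.091,.035,.004),'out',body(P,c,.065,.085,.0245),'tube lo',body(P,c,.125,.15,.009),'hi',body(P,c,.15,.19,.009),
     'lowest',np.percentile(P[(np.hypot(P[:,0]-c[0],P[:,1]-c[1])<.012)&(P[:,2]>.1),2],1).round(4))
a=load('scene');b=load('side')
cv2.imwrite('pics/c6.png',np.hstack([cv2.resize(a['img'][100:260,260:380],(360,480)),cv2.resize(b['img'][90:230,275:395],(411,480))])[:,:,::-1])
E
```

```text
time_s: 28.92
ee_pos: [0.5253, -0.146, 0.159]
ee_rot: [-179.9, -0.1, 89.9]
force: [0.8, -0.5, -0.2]
width: 0.24
time_s: 29.92
ee_pos: [0.6217, 0.0156, 0.1603]
ee_rot: [-180.0, 0.0, 89.9]
force: [1.2, -0.9, 0.2]
width: 0.24
[0.62173982 0.015649   0.16029984] 0.24013577727046598
scene sleeve (163, [0.6245, 0.0167, 0.0188], [0.6235, 0.0167], [0.049, 0.048], np.float64(0.0903)) out (129, [0.6238, 0.0167]) tube lo (47, [0.6219, 0.0138]) hi (76, [0.6219, 0.0138]) lowest 0.1218
side sleeve (76, [0.621, 0.014, 0.0186], [0.6217, 0.0166], [0.047, 0.051], np.float64(0.0915)) out (77, [0.623, 0.0179]) tube lo (41, [0.6218, 0.0159]) hi (68, [0.6219, 0.0164]) lowest 0.1217
wrist sleeve (1724, [0.6217, 0.0181, 0.0191], [0.6217, 0.0197], [0.048, 0.045], np.float64(0.0903)) out (353, [0.6217, 0.0183]) tube lo (320, [0.6216, 0.0161]) hi (843, [0.6216, 0.0161]) lowest 0.1273
```

View pics/c6.png

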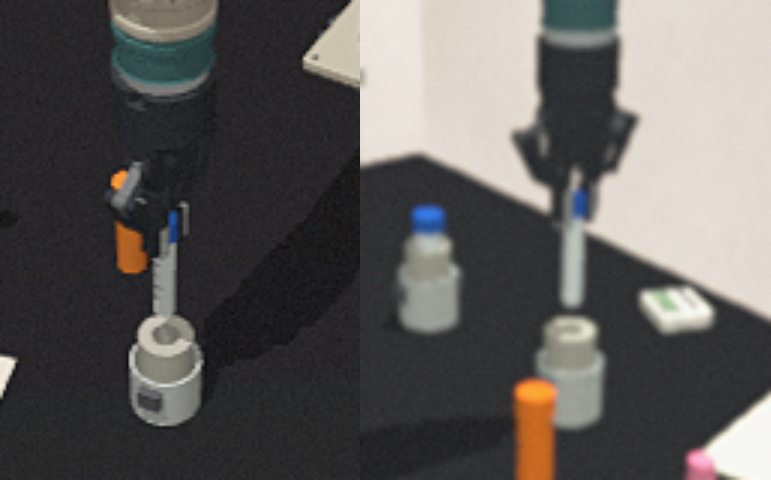

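The tube hangs upright over the narrow bore and is slightly short in y (~2 mm). I'll correct, go down 20 mm, and re-measure because this fit is tight (±3 mm).

```bash
python3 -m pendant '[{"turn":[0,0,0],"linear":[1.5,0.5,10],"gripper":1},{"turn":[0,0,0],"linear":[0,0,10],"gripper":1},{"turn":[0,0,0],"linear":[0,0,0],"gripper":1},{"turn":[0,0,0],"linear":[0,0,0],"gripper":1},{"turn":[0,0,0],"linear":[0,0,0],"gripper":1},{"turn":[0,0,0],"linear":[0,0,0],"gripper":1}]'
python3 - <<'E'
from h import *
s=ctrl.sense(); print(s['ee_pos'],s['width']); c=(.6225,.0165)
for n in ('scene','side','wrist'):
    d=grab(n);X=cloud(d); P=X.reshape(-1,3)
    T=P[(np.hypot(P[:,0]-c[0],P[:,1]-c[1])<.022)&(P[:,2]>.02)&(P[:,2]<.087)]
    print(n,'out',body(P,c,.065,.085,.0245),'tube lo',body(P,c,.108,.13,.009),'hi',body(P,c,.13,.17,.009),
     'lowest',np.percentile(P[(np.hypot(P[:,0]-c[0],P[:,1]-c[1])<.012)&(P[:,2]>.096),2],1).round(4))
b=load('side');a=load('scene')
cv2.imwrite('pics/c7.png',np.hstack([cv2.resize(a['img'][170:250,280:350],(420,480)),cv2.resize(b['img'][130:210,300:360],(360,480))])[:,:,::-1])
E
```

```text
time_s: 30.82
ee_pos: [0.6232, 0.0183, 0.1408]
ee_rot: [180.0, 0.0, 90.0]
force: [0.1, 0.3, 0.3]
width: 0.235
[0.62319212 0.01829389 0.1407808 ] 0.23518808567321833
scene out (115, [0.6233, 0.0161]) tube lo (36, [0.6237, 0.0164]) hi (79, [0.6234, 0.0168]) lowest 0.1022
side out (86, [0.6229, 0.0177]) tube lo (29, [0.6234, 0.0185]) hi (64, [0.6232, 0.0182]) lowest 0.1023
wrist out (367, [0.622, 0.0177]) tube lo (287, [0.6227, 0.0186]) hi (835, [0.6227, 0.0186]) lowest 0.1056
```

View pics/c7.png

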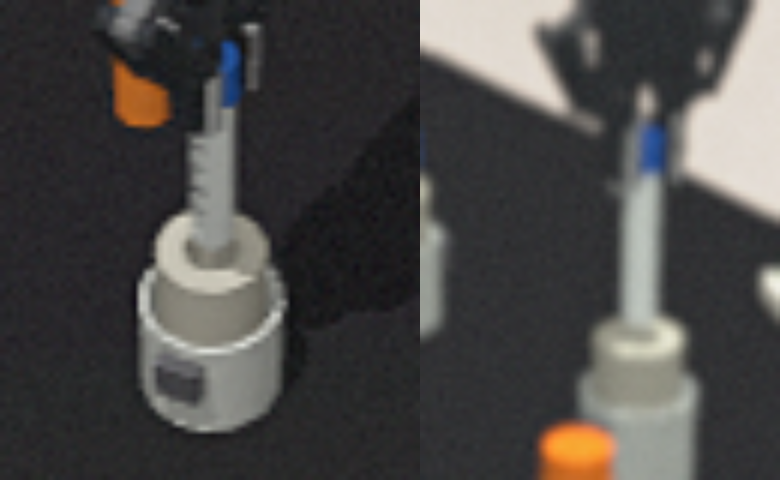

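Centred over the bore to within ~0.7 mm in all three views. Small correction, then lower 86.5 mm.

```bash
python3 -m pendant '[{"turn":[0,0,0],"linear":[-0.6,-0.4,5],"gripper":1},{"turn":[0,0,0],"linear":[0,0,10],"gripper":1},{"turn":[0,0,0],"linear":[0,0,12],"gripper":1},{"turn":[0,0,0],"linear":[0,0,12],"gripper":1},{"turn":[0,0,0],"linear":[0,0,12],"gripper":1},{"turn":[0,0,0],"linear":[0,0,12],"gripper":1},{"turn":[0,0,0],"linear":[0,0,12],"gripper":1},{"turn":[0,0,0],"linear":[0,0,5],"gripper":1}]'
python3 -m pendant '[{"turn":[0,0,0],"linear":[0,0,4],"gripper":1},{"turn":[0,0,0],"linear":[0,0,2.5],"gripper":1},{"turn":[0,0,0],"linear":[0,0,0],"gripper":1},{"turn":[0,0,0],"linear":[0,0,0],"gripper":1}]'
```

```text
time_s: 31.98
ee_pos: [0.6218, 0.0177, 0.0592]
ee_rot: [-179.9, -0.0, 90.0]
force: [0.5, -0.6, -0.7]
width: 0.235
time_s: 32.48
ee_pos: [0.6228, 0.0177, 0.0543]
ee_rot: [180.0, 0.0, 90.0]
force: [0.4, 0.2, -0.1]
width: 0.237
```

```bash
python3 -m pendant '[{"turn":[0,0,0],"linear":[0,0,1],"gripper":1},{"turn":[0,0,0],"linear":[0,0,0],"gripper":1},{"turn":[0,0,0],"linear":[0,0,0],"gripper":0.4},{"turn":[0,0,0],"linear":[0,0,0],"gripper":0.2},{"turn":[0,0,0],"linear":[0,0,0],"gripper":0},{"turn":[0,0,0],"linear":[0,0,0],"gripper":-0.2},{"turn":[0,0,0],"linear":[0,0,0],"gripper":-0.2}]'
python3 -m pendant '[{"turn":[0,0,0],"linear":[0,0,-15],"gripper":-0.2},{"turn":[0,0,0],"linear":[0,0,-40],"gripper":-0.2},{"turn":[0,0,0],"linear":[0,0,-40],"gripper":-0.2},{"turn":[0,0,0],"linear":[0,-40,0],"gripper":-0.2},{"turn":[0,0,0],"linear":[0,-40,0],"gripper":-0.2},{"turn":[0,0,0],"linear":[0,0,0],"gripper":-0.2},{"turn":[0,0,0],"linear":[0,0,0],"gripper":-0.2},{"turn":[0,0,0],"linear":[0,0,0],"gripper":-0.2}]'
python3 - <<'E'
from h import *
s=ctrl.sense(); print(s['ee_pos'],s['width'])
for n in ('scene','side'):
    d=grab(n);X=cloud(d); P=X.reshape(-1,3)
    print(n,'thin cap',ring(X,(.6225,.0175),.122,.02,.006),'sleeve',ring(X,(.6225,.0175),.091,.03,.004))
    print('  thick cap',ring(X,(.6288,.281),.127,.03,.006),'sleeve',ring(X,(.6288,.281),.091,.03,.004))
    print('  beaker',ring(X,(.485,.446),.095,.05),'rack',np.nanmedian(P[(abs(P[:,2]-.053)<.006)&(np.hypot(P[:,0]-.58,P[:,1]+.446)<.09)],0).round(3))
a=load('scene');b=load('side')
cv2.imwrite('pics/c8.png',np.hstack([cv2.resize(a['img'][130:300,160:520],(540,255)),cv2.resize(b['img'][130:310,220:480],(250,173)) .copy() if 0 else cv2.resize(b['img'][130:310,220:480],(255*260//180//1,255))[:,:250]])[:,:,::-1])
E
```

```text
time_s: 33.35
ee_pos: [0.6225, 0.0177, 0.0529]
ee_rot: [180.0, 0.0, 90.0]
force: [0.0, 0.4, 1.1]
width: 0.6
time_s: 34.35
ee_pos: [0.5441, 0.0176, 0.1486]
ee_rot: [179.9, 0.0, 90.0]
force: [0.6, 0.6, -0.1]
width: 0.603
[0.54405693 0.01756648 0.1485725 ] 0.6030031448985874
scene thin cap (52, [0.6255, 0.0178, 0.008], [0.6239, 0.0176], [0.021, 0.021], np.float64(0.1211)) sleeve (143, [0.622, 0.0155, 0.0191], [0.6237, 0.017], [0.047, 0.048], np.float64(0.0899))
  thick cap (152, [0.6332, 0.2806, 0.0125], [0.6316, 0.2804], [0.035, 0.034], np.float64(0.1255)) sleeve (112, [0.6284, 0.2797, 0.0218], [0.634, 0.2802], [0.042, 0.048], np.float64(0.0896))
  beaker (156, [0.485, 0.4463, 0.0358], [0.4845, 0.4464], [0.076, 0.074], np.float64(0.0934)) rack [ 0.582 -0.44   0.053]
side thin cap (25, [0.6213, 0.015, 0.0082], [0.6205, 0.0137], [0.018, 0.02], np.float64(0.1223)) sleeve (74, [0.6214, 0.0149, 0.0193], [0.6212, 0.0163], [0.048, 0.053], np.float64(0.0915))
  thick cap (37, [0.6295, 0.2797, 0.0134], [0.6292, 0.2798], [0.032, 0.033], np.float64(0.1277)) sleeve (44, [0.628, 0.2804, 0.0205], [0.6272, 0.2768], [0.046, 0.048], np.float64(0.0906))
  beaker (72, [0.4832, 0.4447, 0.0362], [0.484, 0.4443], [0.077, 0.081], np.float64(0.0936)) rack [ 0.556 -0.453  0.054]
```

View pics/c8.png

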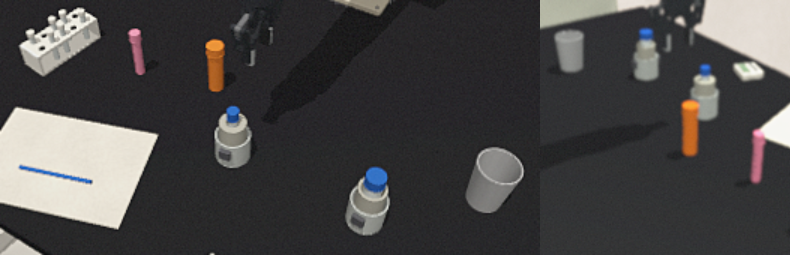

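The final picture shows both caps seated: thin at (233,114), thick at (376,180). Cap tops measure ~121.7 and ~126.6 mm (expected 122 and 127). Sleeve rims are at 90–91 mm, and beaker, rack and look-alikes are where they were. The arm is clear, so I'm handing in.

```bash
python3 -c "
from station import ctrl; print(ctrl.finish_job())"
```

```text
the job is handed in; nothing more can be done
None
```

The job is handed in, at about 34 s of the 114 s limit. I placed the wide sleeve in the bucket near (0.628, 0.280) and the narrow sleeve in the one near (0.6225, 0.0165). Once both were home I lowered the thick tube into the wide sleeve and the thin tube into the narrow one.

**Last checks:**
- **Sleeves:** rims measured 90–91 mm (expected 91), so both are on the bucket floors.
- **Tubes:** cap tops measured about 126.6 mm for the thick tube and 121.7 mm for the thin one (expected 127 and 122). Both look upright.
- **Beaker, rack, orange and pink tubes:** the beaker measured within about 2 mm of its start. The rack and the look-alikes look unmoved in the last picture, but I did not measure them closely.
- **Robot:** the arm is clear of everything, with forces around 1 N.

**Failed or disagreed:**
- **First grasp missed:** the jaws shut above the sleeve, because the real finger tips sit about 43 mm behind the reported TCP. The cameras showed it, nothing was disturbed, and I corrected for it from then on.
- **Camera disagreement:** the camera views differed by about 2–4 mm in position, so I centred each part by its position relative to the target in the same view.

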